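# Close the interlocked biscuit mould

### The job

Take the metal lid off its sloping wooden rest and lower it gently and level over the two guide pins of the biscuit mould until it lies flat on the bed, and let go. Then lock it by throwing all three clamp levers fully home, away from you over the lid: they are interlocked, so try each lightly, never force a blocked one, and throw the one that is free each time. Do not drop or slam the lid, and leave the timer, the salt shaker and the tape roll where they are.

Things in the scene. Friction and masses are not known exactly. Their poses are not given: they have to be found in the camera images.
- mould: fixed lower half: aluminium slab, x -102 to 58 mm, y -93 to 93 mm, flat bed 24 mm above the underside. Origin: underside, midway between the guide pins; x points from the levers to the bed, y along the lever row, z up. Two upright pins 12 mm thick at y = -58 and 58 mm, x = 0, 40 mm above the bed, top 10 mm tapered. Released levers clear the lid's way down by 5 mm
- lid: loose aluminium plate 90 (x) by 164 (y) by 10 mm, 0.2 to 0.4 kg; origin mid-underside, z out of its top. 16 mm holes at y = -58 and 58 mm; alike turned half round. On top a black grip bar 66 mm long (x), 18 wide (y), 26 to 42 mm above the underside, on two posts at x = -24, 24 mm. Starts on the rest, tilted 0.56 rad, top facing up and to the right. Seated: origin 24 mm above the mould's
- rest: fixed wooden rest with a face 124 by 130 mm that slopes 0.56 rad (32 deg), rising along its +x (roughly to the left), with a 7 mm lip at the low (right) edge. Origin: on the worktop under the middle of the face, which is 52 mm up
- kitchen_timer: round wind-up timer 69 mm across, 48 mm high, a bystander; origin at its underside
- salt_shaker: salt shaker 44 mm across, 90 mm high, a bystander; origin at its underside
- tape_roll: roll of tape lying flat, 98 mm across, 25 mm high, a bystander; origin at its underside
- lever_a (a joint): clamp lever (all alike; letters tell no order). 0 = released, leaning 0.35 rad towards the robot (mould -x); 1.00 = fully home, leaning 0.65 rad past upright over the lid. Stays where left; free, it needs about 2 N at the grip. Blocked, it gives 0.05 to 0.15 rad and stops hard. Only one unthrown lever is free at a time; past about 0.8 rad it frees the next. Find it by trying
- lever_b (a joint): clamp lever (all alike; letters tell no order). 0 = released, leaning 0.35 rad towards the robot (mould -x); 1.00 = fully home, leaning 0.65 rad past upright over the lid. Stays where left; free, it needs about 2 N at the grip. Blocked, it gives 0.05 to 0.15 rad and stops hard. Only one unthrown lever is free at a time; past about 0.8 rad it frees the next. Find it by trying
- lever_c (a joint): clamp lever (all alike; letters tell no order). 0 = released, leaning 0.35 rad towards the robot (mould -x); 1.00 = fully home, leaning 0.65 rad past upright over the lid. Stays where left; free, it needs about 2 N at the grip. Blocked, it gives 0.05 to 0.15 rad and stops hard. Only one unthrown lever is free at a time; past about 0.8 rad it frees the next. Find it by trying
- lever_a_grip (a point): middle of this lever's black T-grip: round bar 18 mm thick, 38 mm long along the hinge axis, on a 10 mm stem, 85 mm from the hinge. The hinge axis is the mould's y, 40 mm above its underside at x = -70 mm. The grip is 120 mm above the worktop released, 125 upright, 108 thrown. The levers stand at the mould's y = -58, 0 and 58 mm, in any order
- lever_b_grip (a point): middle of this lever's black T-grip: round bar 18 mm thick, 38 mm long along the hinge axis, on a 10 mm stem, 85 mm from the hinge. The hinge axis is the mould's y, 40 mm above its underside at x = -70 mm. The grip is 120 mm above the worktop released, 125 upright, 108 thrown. The levers stand at the mould's y = -58, 0 and 58 mm, in any order
- lever_c_grip (a point): middle of this lever's black T-grip: round bar 18 mm thick, 38 mm long along the hinge axis, on a 10 mm stem, 85 mm from the hinge. The hinge axis is the mould's y, 40 mm above its underside at x = -70 mm. The grip is 120 mm above the worktop released, 125 upright, 108 thrown. The levers stand at the mould's y = -58, 0 and 58 mm, in any order
Mind the look-alikes: they are no part of the job. What is shaped like the lid but orange is not meant.

How it is judged (in metres and radians):
On the way, in this order (a step that is already met when the one before it is completed fails the run):
1. the lid lies flat on the bed over both pins (z of lid in the frame of mould between 0.021 and 0.027 m and horizontal distance between lid and mould below 0.005 m and angle between lid's own z axis and vertical below 0.04 rad), for 0.2 s.
2. the lever that is free first is thrown (value of joint lever_c above 0.87 rad), for 0.2 s.
3. the lever freed by it is thrown (value of joint lever_a above 0.87 rad), for 0.2 s.
4. the last lever is thrown (value of joint lever_b above 0.87 rad), for 0.2 s.
At the end, for the whole second after the job is handed in: The lid lies still on the bed: underside within 3 mm of the bed's height, within 5 mm of centre on the pins, level within 0.04 rad; all three levers past 0.87 of 1.00 rad; timer, salt shaker and tape roll within 30 mm of where they stood (all of step 1 and value of joint each of lever_a, lever_b, lever_c above 0.87 rad and linear speed of lid below 0.02 m/s and distance of each of kitchen_timer, salt_shaker, tape_roll from where it was at the start of the episode below 0.03 m); the robot touches nothing.
It fails at once if the timer, salt shaker or tape roll is pushed more than 30 mm (distance of any of kitchen_timer, salt_shaker, tape_roll from where it was at the start of the episode above 0.03 m).
It fails at once if a lever is forced (more than 45 N) (contact force between the fingers and lever_a above 45 N or contact force between the fingers and lever_b above 45 N or contact force between the fingers and lever_c above 45 N).
It fails at once if the lid is dropped or slammed onto the mould (faster than 0.35 m/s there) (horizontal distance between lid and mould below 0.03 m and z of lid in the frame of mould below 0.06 m and linear speed of lid above 0.35 m/s).
It fails at once if the lid is tipped more than 0.26 rad while on the pins (horizontal distance between lid and mould below 0.02 m and z of lid in the frame of mould below 0.05 m and angle between lid's own z axis and vertical above 0.26 rad).
It also fails if it takes over 72 s, if anything falls off the work surface, if the arm or the gripper's body presses on something with over 40 N, if the wrist force passes 120 N, or if a joint passes its speed limit or range.

### The arm

A 7-joint arm with a two-finger parallel gripper is mounted at the origin on the work surface; the furniture and walls round the work are solid. World frame = base frame: x ahead of the robot, y to its left, z up, the work surface at z = 0. Lengths are in m, angles in degrees, forces in N, time in s.
With the tool pointing down it reaches from about 0.35 to 0.9 m from the base axis. Payload 8.1 kg.
Tool frame: the origin (TCP) lies midway between the tips of the shut fingers; the grasp point (between the pads) lies 19 mm behind it (env.grip_depth is the distance from the TCP to the grasp point, in m); z points along the fingers, y is the line along which they close (so a half turn about z gives the same grasp; the last joint's range is limited). The gripper opens to 85 mm and grips with 20 to 120 N. Pads are 22 mm wide; open, the fingers measure 114 mm over their backs; the gripper's body (76 mm by 85 mm) begins 54 mm behind the grasp point. The pads swing forward as they close: fully open they stand 13 mm farther back than shut.
Start: joints at [70.497, 24.895, 1.432, 90.138, -0.665, 64.973, -4.303], TCP at [0.147, -0.607, 0.231] pointing down, gripper open.
Joint ranges: [-149.89, 149.89], [-25.12, 119.58], [-72.63, 75.52], [4.76, 147.25], [-75.54, 255.54], [6.69, 114.76], [-157.13, 157.13]. Speed limits (degrees/s): [127.2, 127.2, 172.46, 172.46, 180, 180, 180].

### API

Orientations are given as a 3x3 rotation matrix whose columns are the frame's x, y, z axes.
In Python, from rig import env gives the robot as it stands. The module is installed in compiled form; this text tells all that it offers.
- The arm moves only by the shell command python3 -m creep 'ROWS' [FORCE]. ROWS is a JSON object whose one key "series" holds a list of rows, each a list of 7 numbers: the turn, a rotation vector about the tool's x, y, z in degrees, then the shift along the tool's x, y, z in cm, then the finger opening in cm, from 0 to 8.54. In form: {"series": [[ax, ay, az, tx, ty, tz, jaw], ...]}. A call has 1 to 20 rows; each row shifts and turns the commanded pose from where the row before left it, along the tool's axes as they then stand; what a row does not reach is not made up. A row lasts 1/12 s, in which the tool goes at most 41.7 mm and 7.16 degrees, less where a joint would pass 70% of its speed; a pose out of reach is approached as far as the arm can. A call with a gripper value outside its range is refused whole. The fingers move at their own pace and stop on an object; FORCE is the grip in N (left out, the last holds). Time passes only in rows, so rows that do not move let the fingers close. It gives the time, the measured TCP pose, the force, the opening and the grip force at its end, in the units of the state.
- env.observe(): the state, without advancing time (a new reading comes with each control period).
- env.snapshot(name): name is "scene" or "top"; returns the picture (400x640x3 uint8, red, green, blue); there is no depth.
- env.camera_model(name): a dict with "intrinsics" (3x3 intrinsics, pixels), "rvec" (rotation vector, rad) and "tvec" (3), from world to camera coordinates, as OpenCV has them. Camera axes: x right, y down, z forward; pixel columns grow to the right and rows downward; lengths in m; the calibration is good to about 2 mm. A picture is of the moment at which its call begins. camera_model takes no time and is no camera call.
- env.job_done(): hands the job in; it is judged then, once.
Trained networks look in the newest picture that a camera, given by its name, has taken for a name from the list of things; names that differ only in an ending like _2 or _b are one class to them, and where a whole thing is asked for, a point or a joint stands for the part that bears it (a point fixed in the world has none). Each returns a list of dicts, best first, with "score" (0 to 1); they miss things now and then, are a little off and sometimes report something else, mostly with a low value. They report only what shows in the picture. A call takes as long as a camera call. They do not tell look-alikes from the thing itself.
- env.boxes_of(thing, camera): "bbox" ([left, top, right, bottom] in pixels, round what is visible of it).
The state is a dict: "clock": time; "joint_positions": joint angles; "qvel": joint speeds; "tau": joint torques, N m; "eef_pos": TCP position; "eef_rot": TCP orientation; "contact_force": force on the tool from outside, world axes, zero at the start; "torque": the same for the moment, N m; "width": finger opening in m; "finger_force": force on a finger pad.
Only numpy, scipy, OpenCV 4.12 (cv2) and the standard library are available. Lean on these libraries where they do the work, as an engineer would, in place of code of your own. Each camera call takes 0.05 s, during which the arm holds its last target. There are 200 camera calls.

## Working session

There is one attempt and no reset: what is moved stays moved. The work goes in short steps, Python scripts to look and compute and a shell command to move; the robot and the scene stay as the last step left them, time stands still between calls to the robot, and variables do not carry over. Pictures are saved under pics/ and viewed, at most 10 in all, crops included, and the job is handed in when it is done.

```bash
mkdir -p pics; ls; cat > h.py <<'E'
import numpy as np, cv2, json
from rig import env
def cam(n):
    m=env.camera_model(n); K=np.array(m["intrinsics"],float); R=cv2.Rodrigues(np.array(m["rvec"],float))[0]; t=np.array(m["tvec"],float).ravel(); return K,R,t
def onz(n,px,z):
    K,R,t=cam(n); d=R.T@np.linalg.solve(K,[px[0],px[1],1]); c=-R.T@t; return c+d*(z-c[2])/d[2]
def proj(n,P):
    K,R,t=cam(n); q=(R@np.atleast_2d(P).T).T+t; q=(K@q.T).T; return q[:,:2]/q[:,2:]
def save(n,name,crop=None,k=1):
    im=env.snapshot(n)
    if crop: l,t,r,b=crop; im=im[t:b,l:r]
    im=cv2.resize(im,None,fx=k,fy=k,interpolation=cv2.INTER_CUBIC) if k!=1 else im
    cv2.imwrite('pics/'+name,im[...,::-1]); return im
E
python3 - <<'E'
from h import *
np.set_printoptions(precision=3,suppress=True)
a=save("scene","s0.png");b=save("top","t0.png")
o=env.observe();print(o["clock"],o["eef_pos"],o["eef_rot"])
for c in("scene","top"):
    K,R,t=cam(c);print(c,K[0,0],-R.T@t,R[2])
    for th in("mould","lid","rest","lever_a_grip","kitchen_timer","salt_shaker","tape_roll"):
        print(c,th,[(np.round(d["bbox"]).astype(int).tolist(),round(d["score"],2)) for d in env.boxes_of(th,c)][:5])
E
```

```text
pics
0.1 [ 0.147 -0.607  0.231] [[ 0.972  0.235 -0.   ]
 [ 0.235 -0.972  0.001]
 [-0.    -0.001 -1.   ]]
scene 451.2749817966788 [-0.402  0.649  0.812] [ 0.688 -0.392 -0.611]
scene mould [([306, 166, 380, 210], 0.76)]
scene lid [([292, 257, 361, 321], 0.95), ([226, 197, 269, 244], 0.94)]
scene rest [([225, 203, 271, 255], 0.6), ([306, 164, 383, 209], 0.45)]
scene lever_a_grip [([348, 163, 365, 186], 0.51)]
scene kitchen_timer [([334, 221, 356, 240], 0.93), ([364, 163, 382, 184], 0.61)]
scene salt_shaker [([250, 172, 265, 198], 0.86)]
scene tape_roll [([188, 201, 223, 230], 0.91), ([333, 169, 343, 191], 0.4)]
top 511.3443096293729 [0.174 0.167 1.42 ] [ 0.192  0.014 -0.981]
top mould [([343, 142, 413, 201], 0.88), ([235, 156, 283, 210], 0.59), ([288, 120, 300, 144], 0.55)]
top lid [([241, 147, 276, 221], 0.76), ([262, 258, 296, 324], 0.57)]
top rest [([234, 154, 282, 211], 0.63), ([218, 130, 250, 163], 0.37)]
top lever_a_grip [([373, 176, 388, 193], 0.58)]
top kitchen_timer [([323, 218, 350, 251], 0.7)]
top salt_shaker [([286, 122, 299, 143], 0.6)]
top tape_roll [([219, 130, 251, 162], 0.88), ([351, 172, 368, 192], 0.28)]
```

```bash
python3 - <<'E'
from h import *
a=save("scene","s1.png",(170,140,430,335),3)
b=save("top","t1.png",(200,100,430,290),3.4)
E
```

```text
(no output)
```

View pics/s1.png

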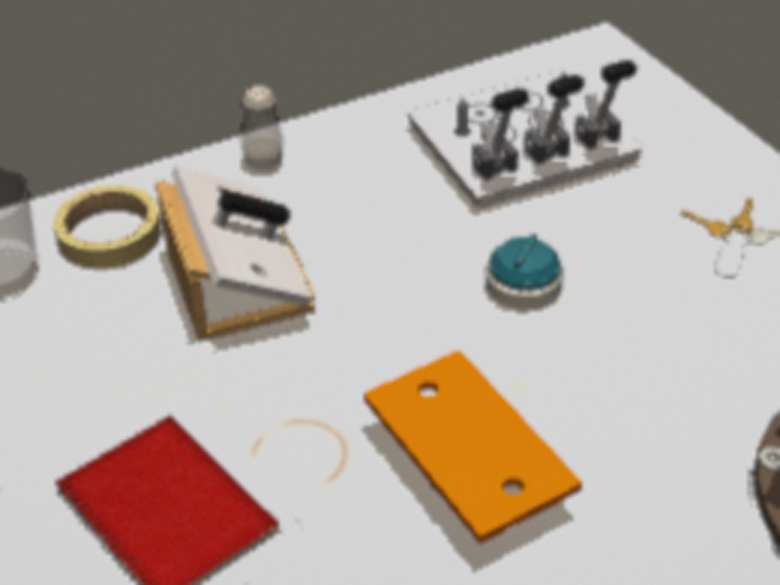

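View pics/t1.png

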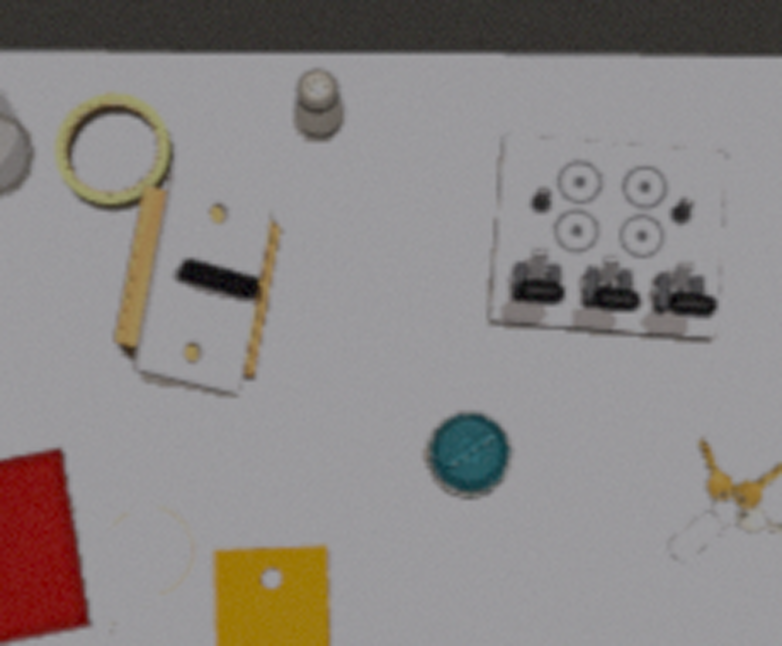

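The orange plate at scene (327,290) / top (279,290) is the look-alike. The grey plate with the black bar on the wooden rest, at scene (247,220) / top (258,184), is the lid. The mould, with three levers and two pins, is at top (378,171) and scene (343,188). Next I'll locate the features precisely.

```bash
python3 - <<'E'
from h import *
for c in("scene","top"):
    im=np.mean([env.snapshot(c).astype(float) for _ in range(4)],0); np.save(f'pics/{c}.npy',im)
    g=im.max(2)
    for name,(l,t,r,b) in {"scene":{"m":(300,155,390,215),"l":(220,190,280,260)},"top":{"m":(335,130,420,205),"l":(230,145,290,225)}}[c].items():
        for th in (35,55,80):
            n,lab,st,ce=cv2.connectedComponentsWithStats((g[t:b,l:r]<th).astype(np.uint8))
            print(c,name,th,[(np.round(ce[i]+[l,t],1).tolist(),st[i,2:].tolist()) for i in range(1,n) if st[i,4]>3])
s=np.load('pics/scene.npy');t=np.load('pics/top.npy')
up=lambda im,l,tt,r,b:cv2.resize(im[tt:b,l:r],None,fx=8,fy=8,interpolation=cv2.INTER_NEAREST)
A=up(s,300,155,390,192+23)[:480,:720];
B=up(t,338,132,418,207)
cv2.imwrite('pics/m_s.png',A[...,::-1]);cv2.imwrite('pics/m_t.png',np.clip(B*1.3,0,255)[...,::-1])
E
```

```text
scene m 35 [([375.8, 164.0], [9, 5, 24]), ([358.1, 169.0], [9, 5, 21]), ([339.7, 173.7], [10, 5, 23])]
scene m 55 [([375.6, 163.7], [10, 7, 41]), ([358.2, 168.5], [10, 7, 44]), ([339.3, 173.4], [10, 7, 44]), ([373.8, 183.5], [4, 4, 13]), ([366.2, 185.7], [5, 5, 19]), ([352.2, 189.9], [12, 7, 38]), ([339.6, 193.4], [4, 4, 13]), ([331.8, 195.8], [7, 5, 25])]
scene m 80 [([371.8, 175.2], [19, 28, 141]), ([356.9, 172.3], [12, 20, 83]), ([338.7, 176.7], [12, 21, 87]), ([323.8, 181.0], [2, 6, 8]), ([352.2, 189.5], [13, 9, 67]), ([334.5, 194.3], [14, 10, 76])]
scene l 35 [([254.7, 209.2], [20, 9, 87])]
scene l 55 [([254.1, 209.2], [22, 11, 119])]
scene l 80 [([254.1, 209.4], [22, 15, 149]), ([220.9, 218.0], [3, 5, 8]), ([230.0, 231.5], [7, 20, 29])]
top m 35 [([358.2, 185.2], [13, 6, 51]), ([380.0, 187.4], [13, 6, 46]), ([402.6, 188.9], [13, 6, 48])]
top m 55 [([358.7, 159.1], [4, 3, 9]), ([399.5, 162.5], [4, 4, 12]), ([357.7, 185.0], [14, 7, 86]), ([380.0, 187.4], [16, 7, 84]), ([402.6, 188.8], [14, 7, 76])]
top m 80 [([358.8, 159.0], [5, 5, 19]), ([400.0, 162.1], [5, 5, 22]), ([357.6, 184.1], [15, 11, 121]), ([378.9, 186.0], [17, 11, 128]), ([400.4, 187.7], [19, 12, 144])]
top l 35 [([263.8, 181.7], [22, 10, 114])]
top l 55 [([264.0, 181.8], [23, 11, 140])]
top l 80 [([247.2, 152.5], [3, 4, 4]), ([235.2, 159.8], [11, 2, 12]), ([263.9, 181.8], [24, 12, 165]), ([237.6, 202.7], [4, 3, 7])][ WARN:0@17.986] global loadsave.cpp:1063 imwrite_ Unsupported depth image for selected encoder is fallbacked to CV_8U.
```

View pics/m_t.png

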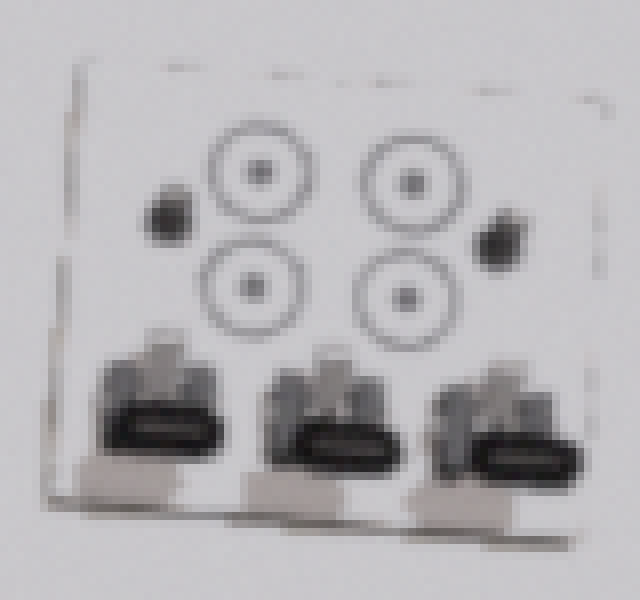

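The top view shows the slab, pins near (359,159) and (400,162), and three lever grips near (358,185), (380,187) and (403,189). Now I'll fit the mould pose.

```bash
cat > fit.py <<'E'
from h import *
from scipy.optimize import least_squares
np.set_printoptions(precision=4,suppress=True)
G=np.array([[-.0991,y,.1198] for y in(.058,0,-.058)])
obs={"scene":[[339.5,173.5],[358.15,168.7],[375.7,163.8]],"top":[[358.0,185.1],[380,187.4],[402.6,188.85]]}
pt=np.array([[358.75,159.05],[399.75,162.3]])
def W(p,P): c,s=np.cos(p[2]),np.sin(p[2]); return P@np.array([[c,-s,0],[s,c,0],[0,0,1]]).T+[p[0],p[1],0]
PIN=np.array([[0,.058,.052],[0,-.058,.052]])
def res(p,cams=("scene","top"),pins=True):
    r=[(proj(c,W(p,G))-obs[c]).ravel() for c in cams]
    if pins and "top" in cams: r.append((proj("top",W(p,PIN))-pt).ravel()*.7)
    return np.concatenate(r)
g=onz("top",(380,160),.05); p0=[g[0],g[1],-.06]
if __name__=="__main__":
    for cs in (("scene","top"),("scene",),("top",)):
        f=least_squares(res,p0,args=(cs,));print(cs,f.x,f.fun)
    f=least_squares(res,p0).x
    C=W(f,np.array([[-.102,.093,.024],[.058,.093,.024],[.058,-.093,.024],[-.102,-.093,.024],[-.102,.093,0],[-.102,-.093,0]]))
    print(proj("top",C));print((proj("top",C)-[338,132])*8);print((proj("top",W(f,PIN*[1,1,.46]))-[338,132])*8, (proj("top",W(f,PIN*[1,1,1.23]))-[338,132])*8)
E
python3 fit.py
```

```text
('scene', 'top') [ 0.5588  0.0154 -0.0729] [-0.156  -0.4898 -0.4578 -0.7077 -0.226  -0.6707 -0.1737  1.3292  0.1179
  0.7944 -0.1352  1.1139 -0.0617 -1.5009  0.5971 -1.4994]
('scene',) [ 0.5557  0.0159 -0.0783] [ 0.0378  0.0933 -0.1782 -0.0872  0.142  -0.0153]
('top',) [ 0.5597  0.0155 -0.0728] [-0.213   0.9948  0.0757  0.459  -0.1803  0.7775 -0.088  -1.7184  0.5672
 -1.7182]
[[342.941  193.9092]
 [347.1041 139.0346]
 [412.5717 144.0491]
 [409.7992 199.2357]
 [342.6238 195.6262]
 [408.3897 200.872 ]]
[[ 39.5281 495.2739]
 [ 72.8328  56.2768]
 [596.5735  96.3931]
 [574.3935 537.8856]
 [ 36.9901 509.0098]
 [563.1173 550.9763]]
[[159.9143 221.0248]
 [489.011  246.5939]] [[167.6511 189.7109]
 [505.9971 215.9235]]
```

```bash
sed -i 's/\.052\]/.040]/g; s/1,1,.46/1,1,.6/; s/1,1,1.23/1,1,1.6/' fit.py; python3 fit.py; python3 - <<'E'
from fit import *
f=least_squares(res,p0).x
for c in("scene","top"): print(c,[proj(c,W(f,np.array([[0,y,z] for z in(.024,.064)]))).tolist() for y in(.058,-.058)])
s=np.load('pics/scene.npy');t=np.load('pics/top.npy')
def draw(im,c,l,t0,k,r,b):
    A=np.clip(cv2.resize(im[t0:b,l:r],None,fx=k,fy=k,interpolation=cv2.INTER_NEAREST),0,255).astype(np.uint8)
    q=lambda P:np.round((proj(c,W(f,np.array(P)))-[l,t0]+.5)*k).astype(int)
    C=q([[-.102,.093,.024],[.058,.093,.024],[.058,-.093,.024],[-.102,-.093,.024]])
    cv2.polylines(A,[C],True,(255,0,0))
    for y in(.058,-.058): cv2.polylines(A,[q([[0,y,.024],[0,y,.064]])],False,(0,200,0))
    for y in(.058,0,-.058): cv2.polylines(A,[q([[-.07,y,.04],[-.0991,y,.1198]])],False,(255,255,0))
    return A
A=draw(s,"scene",300,155,8,390,215);B=draw(t,"top",338,132,8,418,207)
cv2.imwrite('pics/o1.png',np.vstack([cv2.resize(A,(480,320)),cv2.resize(B,(480,450))])[:600+170,:,::-1][:770] if 0 else cv2.resize(np.hstack([cv2.resize(A,(560,373)),cv2.copyMakeBorder(cv2.resize(B[:,:],(398,373)),0,0,0,0,0)]),(800,312))[...,::-1])
E
```

```text
('scene', 'top') [ 0.5593  0.0148 -0.0766] [-0.2351 -0.6537 -0.507  -0.8286 -0.2417 -0.7512 -0.0821  1.0319  0.2021
  0.5767 -0.0572  0.9761 -0.1138 -0.8622  0.2934 -0.7746]
('scene',) [ 0.5557  0.0159 -0.0783] [ 0.0378  0.0933 -0.1782 -0.0872  0.142  -0.0153]
('top',) [ 0.5604  0.0148 -0.0774] [-0.1313  0.6149  0.1479  0.1766 -0.1158  0.5931 -0.1258 -1.1296  0.2757
 -1.02  ]
[[343.0278 193.5853]
 [347.3956 138.7403]
 [412.8451 143.9848]
 [409.8655 199.1516]
 [342.7092 195.3074]
 [408.455  200.7893]]
[[ 40.2226 492.6827]
 [ 75.1644  53.922 ]
 [598.7604  95.8786]
 [574.9243 537.213 ]
 [ 37.6736 506.4591]
 [563.6397 550.3143]]
[[161.6397 218.8759]
 [490.6599 245.6113]] [[169.4164 187.5354]
 [507.675  214.9444]]
scene [[[323.1306440613681, 182.70097419186732], [323.2438244367157, 171.71834233633325]], [[356.451966822364, 173.5283519159579], [357.1489115450688, 162.69496731183406]]]
top [[[358.20495630707813, 159.35949110198104], [359.1770534476522, 155.44192542862157]], [[399.3324892633668, 162.70141397165457], [401.4593739599159, 158.86805116990422]]]
```

View pics/o1.png

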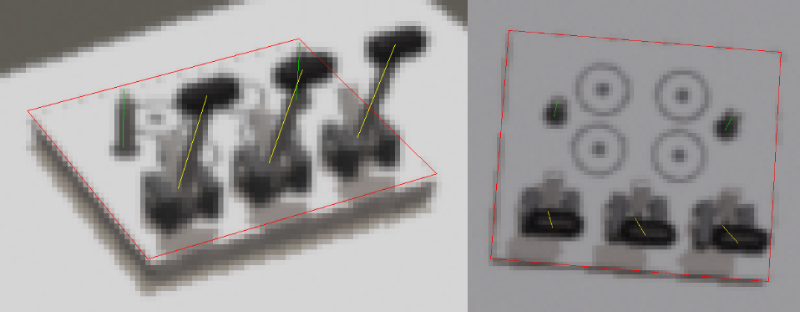

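The overlay fits the mould to about 1 px, at roughly (0.558, 0.015) with yaw -0.077. Now the lid fit.

```bash
python3 - <<'E'
from h import *
from scipy.optimize import least_squares
np.set_printoptions(precision=4,suppress=True)
s=np.load('pics/scene.npy');t=np.load('pics/top.npy')
def rot(yaw,ti): # lid x = down-slope->... normal tilted towards -lidx heading
    # lid x up-slope horizontally heading yaw, normal leans opposite
    h=np.array([np.cos(yaw),np.sin(yaw),0]);z=np.array([0,0,1.])
    X=h*np.cos(ti)+z*np.sin(ti);Z=-h*np.sin(ti)+z*np.cos(ti);return np.c_[X,np.cross(Z,X),Z]
# saturation blobs for holes
def holes(im,boxs):
    for (l,t0,r,b) in boxs:
        sat=(im.max(2)-im.min(2))[t0:b,l:r]; w=np.clip(sat-25,0,None); yy,xx=np.mgrid[t0:b,l:r]; print((w*xx).sum()/w.sum(),(w*yy).sum()/w.sum(),w.max())
holes(t,[(261,159,269,167),(253,200,261,208)]);holes(s,[(252,225,261,234)])
H=lambda y:[0,y,.009]
P=np.array([[0,0,.034],H(.058),H(-.058)])
def fit(ot,os_,tf=None):
    def res(p):
        q=P@rot(p[3],p[4]).T+p[:3]
        a=proj("top",q)-ot; b=(proj("scene",q)-os_)
        return np.r_[a.ravel(),b[np.isfinite(b)],(p[4]-.56)*50]
    f=least_squares(res,[.5,.3,.06,1.3,.56]);return f
import sys
ot=np.array([[263.9,181.8],[263.9,162.4],[256.6,203.3]])
for order in (1,-1):
    o=ot if order==1 else ot[[0,2,1]]
    os_=np.array([[254.3,209.2],[np.nan]*2,[255.9,229.1]])
    if order==-1: os_=os_[[0,2,1]]
    f=fit(o,os_);print(f.x,f.fun)
E
```

```text
263.43037974683546 162.54556962025316 41.25
255.87814879906267 203.29173989455185 44.25
nan nan 0.0
[ 0.4819  0.3274  0.052  -1.7854  0.5273] [-5.1658 -0.819   5.3929  1.3193  2.382   0.8342 -5.54    0.2073  2.8066
 -0.4677 -1.6353]
[0.4867 0.3477 0.0502 1.4303 0.5603] [ 0.2425 -0.0815 -0.0257  0.0699 -0.0425  0.0834 -0.1794 -0.4846  0.0009
  0.4636  0.0136]<stdin>:12: RuntimeWarning: invalid value encountered in scalar divide
```

```bash
cat >> h.py <<'E'
from scipy.spatial.transform import Rotation as Ro
def lidrot(yaw,ti):
    h=np.array([np.cos(yaw),np.sin(yaw),0]);z=np.array([0,0,1.])
    X=h*np.cos(ti)+z*np.sin(ti);Z=-h*np.sin(ti)+z*np.cos(ti);return np.c_[X,np.cross(Z,X),Z]
def go(p,R):
    "turn (deg, tool) then shift (cm, in tool axes after turn)"
    o=env.observe();R0=np.array(o["eef_rot"]);p0=np.array(o["eef_pos"])
    print("turn",np.round(Ro.from_matrix(R0.T@R).as_rotvec(degrees=True),2),"shift after",np.round(R.T@(p-p0)*100,2),"shift now",np.round(R0.T@(p-p0)*100,2),"F",np.round(o["contact_force"],1),"t",o["clock"])
E
python3 -m creep '{"series":[[0,0,0,0.5,-0.4,-2,8.5],[0,0,0,3.1,-2.2,-0.4,8.5],[0,0,0,3.1,-2.2,-0.2,8.5],[0,0,0,3.1,-2.2,0,8.5],[0,0,0,3.1,-2.2,0,8.5],[0,0,0,3.1,-2.2,0,8.5],[0,0,0,3.1,-2.2,0,8.5],[0,0,0,3.1,-2.2,0,8.5],[0,0,0,3.1,-2.2,0,8.5],[0,0,0,3.1,-2.2,0,8.5],[0,0,0,3.1,-2.2,0,8.5],[0,0,0,3.1,-2.2,0,8.5],[0,0,0,3.1,-2.2,0,8.5],[0,0,0,3.1,-2.2,0,8.5],[0,0,0,3.1,-2.2,0,8.5]]}'
python3 - <<'E'
from h import *
L=np.array([.4867,.3477,.0502]);R=lidrot(1.4303,.56);T=np.c_[R[:,0],-R[:,1],-R[:,2]]
go(L+.105*R[:,2],T);go(L+.017*R[:,2],T)
E
```

```text
clock: 2.55
eef_pos: [0.5013, -0.1993, 0.2576]
eef_rot: [[0.972, 0.235, 0.0], [0.235, -0.972, -0.0], [0.0, 0.0, -1.0]]
contact_force: [0.5, -1.2, 0.2]
width: 0.0848
finger_force: 0.0
turn [ 19.14  28.14 -66.45] shift after [34.7  -9.11 35.73] shift now [  9.38 -48.33  11.83] F [ 0.5 -1.2  0.2] t 2.55
turn [ 19.14  28.14 -66.45] shift after [34.7  -9.11 44.53] shift now [ 11.1  -52.68  19.28] F [ 0.5 -1.2  0.2] t 2.55
```

```bash
python3 -m creep '{"series":[[0,0,0,0.7,-3.7,0.2,8.5],[0,0,0,0.7,-3.7,0.2,8.5],[0,0,0,0.7,-3.7,0.2,8.5],[0,0,0,0.7,-3.7,0.2,8.5],[0,0,0,0.7,-3.7,0.2,8.5],[0,0,0,0.7,-3.7,0.2,8.5],[0,0,0,0.7,-3.7,0.2,8.5],[0,0,0,0.7,-3.7,0.2,8.5],[0,0,0,0.7,-3.7,0.2,8.5],[0,0,0,0.7,-3.7,0.2,8.5],[0,0,0,0.7,-3.7,0.2,8.5],[0,0,0,0.7,-3.7,0.2,8.5]]}'
python3 -m creep '{"series":[[1.74,2.56,-6.04,0,0,0,8.5],[1.74,2.56,-6.04,0,0,0,8.5],[1.74,2.56,-6.04,0,0,0,8.5],[1.74,2.56,-6.04,0,0,0,8.5],[1.74,2.56,-6.04,0,0,0,8.5],[1.74,2.56,-6.04,0,0,0,8.5],[1.74,2.56,-6.04,0,0,0,8.5],[1.74,2.56,-6.04,0,0,0,8.5],[1.74,2.56,-6.04,0,0,0,8.5],[1.74,2.56,-6.04,0,0,0,8.5],[1.74,2.56,-6.04,0,0,0,8.5],[0,0,0,0,0,0,8.5]]}'
python3 - <<'E'
from h import *
L=np.array([.4867,.3477,.0502]);R=lidrot(1.4303,.56);T=np.c_[R[:,0],-R[:,1],-R[:,2]]
go(L+.105*R[:,2],T);go(L+.017*R[:,2],T)
E
```

```text
clock: 3.55
eef_pos: [0.4772, 0.2522, 0.2334]
eef_rot: [[0.972, 0.235, 0.001], [0.235, -0.972, 0.0], [0.001, 0.0, -1.0]]
contact_force: [1.0, 0.6, 0.5]
width: 0.0854
finger_force: 0.0
clock: 4.55
eef_pos: [0.4788, 0.2475, 0.2321]
eef_rot: [[0.122, 0.99, 0.075], [0.838, -0.143, 0.526], [0.532, -0.002, -0.847]]
contact_force: [0.4, -1.1, -0.2]
width: 0.0851
finger_force: 0.0
turn [ 0.03 -0.04 -0.21] shift after [-1.16 -0.63 10.24] shift now [-1.17 -0.63 10.24] F [ 0.4 -1.1 -0.2] t 4.55
turn [ 0.03 -0.04 -0.21] shift after [-1.16 -0.63 19.04] shift now [-1.18 -0.63 19.04] F [ 0.4 -1.1 -0.2] t 4.55
```

```bash
python3 -m creep '{"series":[[0,0,0,-0.6,-0.3,2,8.5],[0,0,0,-0.6,-0.3,3,8.5],[0,0,0,0,0,3,8.5],[0,0,0,0,0,3,8.5],[0,0,0,0,0,2,8.5],[0,0,0,0,0,2,8.5],[0,0,0,0,0,1,8.5],[0,0,0,0,0,0,8.5]]}'
python3 - <<'E'
from h import *
L=np.array([.4867,.3477,.0502]);R=lidrot(1.4303,.56);T=np.c_[R[:,0],-R[:,1],-R[:,2]]
go(L+.017*R[:,2],T)
a=cv2.resize(env.snapshot("scene")[140:290,180:310],None,fx=3,fy=3);b=cv2.resize(env.snapshot("top")[100:250,200:330],None,fx=3,fy=3)
cv2.imwrite('pics/g1.png',np.hstack([a,b])[...,::-1])
E
```

```text
clock: 5.22
eef_pos: [0.4807, 0.3267, 0.0902]
eef_rot: [[0.124, 0.99, 0.072], [0.839, -0.143, 0.524], [0.529, -0.004, -0.848]]
contact_force: [-0.5, 0.5, 0.5]
width: 0.0851
finger_force: 0.0
turn [-0.12  0.13 -0.29] shift after [-0.29  0.3   2.83] shift now [-0.28  0.3   2.83] F [-0.5  0.5  0.5] t 5.2167
```

View pics/g1.png

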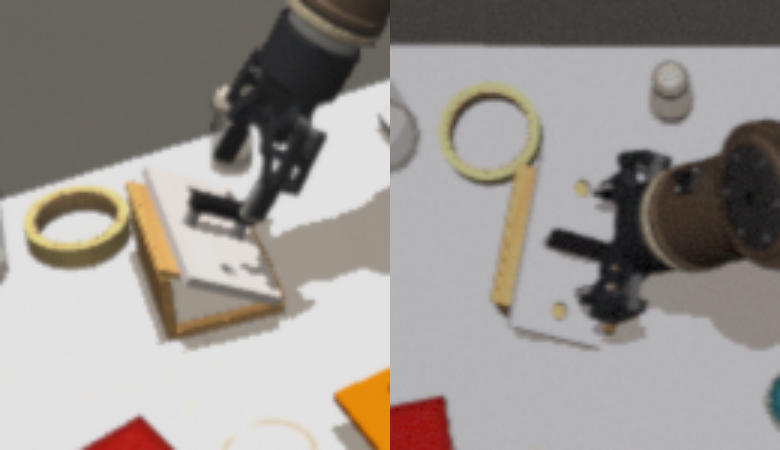

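The bar lies between the open fingers, with the finger line toward its low end because of height parallax. I'll go in and close.

```bash
python3 -m creep '{"series":[[0,0,0,-0.2,0.3,1,8.5],[0,0,0,0,0,1,8.5],[0,0,0,0,0,0.8,8.5],[0,0,0,0,0,0,8.5],[0,0,0,0,0,0,5],[0,0,0,0,0,0,3],[0,0,0,0,0,0,1.5],[0,0,0,0,0,0,1.2],[0,0,0,0,0,0,1.2],[0,0,0,0,0,0,1.2],[0,0,0,0,0,0,1.2],[0,0,0,0,0,0,1.2]]}' 60
python3 - <<'E'
from h import *
L=np.array([.4867,.3477,.0502]);R=lidrot(1.4303,.56);T=np.c_[R[:,0],-R[:,1],-R[:,2]]
go(L+.017*R[:,2],T)
E
```

```text
clock: 6.32
eef_pos: [0.4867, 0.3376, 0.0667]
eef_rot: [[0.122, 0.99, 0.075], [0.839, -0.144, 0.525], [0.53, -0.001, -0.848]]
contact_force: [-1.4, -3.0, 5.5]
width: 0.0172
finger_force: 58.8
turn [ 0.04  0.08 -0.22] shift after [-0.03 -0.14  0.23] shift now [-0.04 -0.14  0.23] F [-1.4 -3.   5.5] t 6.3167
```

Gripped (width 17 mm). Next is the lift off the rest along its normal.

```bash
python3 -m creep '{"series":[[0,0,0,0,0,-0.4,1.2],[0,0,0,0,0,-0.8,1.2],[0,0,0,0,0,-1.5,1.2],[0,0,0,0,0,-2,1.2],[0,0,0,0,0,-2,1.2],[0,0,0,0,0,-2,1.2],[0,0,0,0,0,-2,1.2],[0,0,0,0,0,-2,1.2],[0,0,0,0,0,-2,1.2],[0,0,0,0,0,-1,1.2],[0,0,0,0,0,0,1.2]]}'
python3 - <<'E'
from h import *
M=np.array([.558,.015]);a=-.077
T=np.array([[np.cos(a),np.sin(a),0],[np.sin(a),-np.cos(a),0],[0,0,-1.]])
o=env.observe();R0=np.array(o["eef_rot"])
lev=Ro.from_matrix(R0)
# level only: rotation about tool y then yaw
up=R0.T@np.array([0,0,-1.]);ax=np.cross([0,0,1],up);print("level rotvec",np.degrees(np.arcsin(np.linalg.norm(ax)))*ax/np.linalg.norm(ax))
go(np.r_[M,.20],T)
E
```

```text
clock: 7.23
eef_pos: [0.4761, 0.254, 0.2009]
eef_rot: [[0.123, 0.989, 0.078], [0.839, -0.146, 0.524], [0.53, 0.001, -0.848]]
contact_force: [0.9, 1.3, -4.1]
width: 0.0167
finger_force: 59.2
level rotvec [  0.0570199  -31.98258192   0.        ]
turn [-23.92 -25.72  83.62] shift after [10.01 23.2   0.09] shift now [-19.1   11.59 -11.81] F [ 0.9  1.3 -4.1] t 7.2333
```

```bash
python3 -m creep '{"series":[[-1.7,-1.84,5.97,0,0,0,1.2],[-1.7,-1.84,5.97,0,0,0,1.2],[-1.7,-1.84,5.97,0,0,0,1.2],[-1.7,-1.84,5.97,0,0,0,1.2],[-1.7,-1.84,5.97,0,0,0,1.2],[-1.7,-1.84,5.97,0,0,0,1.2],[-1.7,-1.84,5.97,0,0,0,1.2],[-1.7,-1.84,5.97,0,0,0,1.2],[-1.7,-1.84,5.97,0,0,0,1.2],[-1.7,-1.84,5.97,0,0,0,1.2],[-1.7,-1.84,5.97,0,0,0,1.2],[-1.7,-1.84,5.97,0,0,0,1.2],[-1.7,-1.84,5.97,0,0,0,1.2],[-1.7,-1.84,5.97,0,0,0,1.2],[0,0,0,0,0,0,1.2]]}'
python3 - <<'E'
from h import *
M=np.array([.558,.015]);a=-.077
T=np.array([[np.cos(a),np.sin(a),0],[np.sin(a),-np.cos(a),0],[0,0,-1.]])
go(np.r_[M,.20],T)
E
```

```text
clock: 8.48
eef_pos: [0.4749, 0.2572, 0.1982]
eef_rot: [[0.997, -0.076, -0.006], [-0.076, -0.997, 0.001], [-0.006, -0.0, -1.0]]
contact_force: [0.7, 0.6, -4.2]
width: 0.017
finger_force: 59.2
turn [-0.01  0.36  0.06] shift after [10.15 23.51 -0.18] shift now [10.12 23.52 -0.25] F [ 0.7  0.6 -4.2] t 8.4833
```

```bash
python3 -m creep '{"series":[[0,0.36,0,0.6,1.5,0,1.2],[0,0,0,1.2,2.75,0,1.2],[0,0,0,1.2,2.75,0,1.2],[0,0,0,1.2,2.75,0,1.2],[0,0,0,1.2,2.75,0,1.2],[0,0,0,1.2,2.75,0,1.2],[0,0,0,1.2,2.75,0,1.2],[0,0,0,1.2,2.75,0,1.2],[0,0,0,0.9,1.7,0,1.2],[0,0,0,0.2,1,0,1.2],[0,0,0,0,0,0,1.2],[0,0,0,0,0,0,1.2]]}'
python3 - <<'E'
from h import *
M=np.array([.558,.015]);a=-.077
T=np.array([[np.cos(a),np.sin(a),0],[np.sin(a),-np.cos(a),0],[0,0,-1.]])
go(np.r_[M,.20],T)
for c in("scene","top"): np.save(f'pics/{c}2.npy',np.mean([env.snapshot(c).astype(float) for _ in range(3)],0))
a=cv2.resize(np.load('pics/scene2.npy')[110:225,290:400],None,fx=3.6,fy=3.6);b=cv2.resize(np.load('pics/top2.npy')[100:215,325:435],None,fx=3.6,fy=3.6)
cv2.imwrite('pics/g2.png',np.hstack([a,b])[...,::-1].astype(np.uint8))
E
```

```text
clock: 9.48
eef_pos: [0.5579, 0.0149, 0.1988]
eef_rot: [[0.997, -0.072, 0.002], [-0.072, -0.997, 0.002], [0.002, -0.002, -1.0]]
contact_force: [0.8, 1.7, -3.5]
width: 0.0167
finger_force: 59.2
turn [-0.14 -0.1   0.3 ] shift after [ 0.01 -0.02 -0.12] shift now [ 0.01 -0.02 -0.12] F [ 0.8  1.7 -3.5] t 9.4833
```

View pics/g2.png

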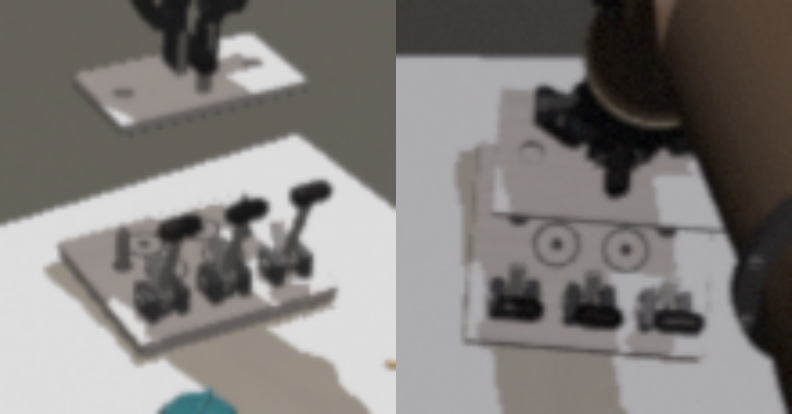

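The lid hangs level over the mould, with all its corners visible in the scene view and the left hole and front edge visible in the top view. I'll fit edges in each camera separately, for lid and mould alike, so that calibration bias cancels.

```bash
cat > edge.py <<'E'
from h import *
from scipy.optimize import least_squares
from scipy.ndimage import map_coordinates
np.set_printoptions(precision=4,suppress=True)
def W(p,P): c,s=np.cos(p[2]),np.sin(p[2]); return np.array(P,float)@np.array([[c,-s,0],[s,c,0],[0,0,1]]).T+[p[0],p[1],0]
def edgefit(im,cam,segs,p,cen,it=4,rng=3.,pts=None):
    g=im.mean(2); cen=np.array(cen,float)
    for k in range(it):
        S=[]
        for a,b in segs:
            P=np.linspace(0,1,25)[2:-2,None]*(np.array(b)-a)+a
            q=proj(cam,W(p,P)); d=(q[-1]-q[0])/np.linalg.norm(q[-1]-q[0]); n=np.array([-d[1],d[0]])
            ci=proj(cam,W(p,[cen]))[0]
            if (q.mean(0)-ci)@n<0:n=-n
            s=np.arange(-rng,rng+.01,.1)
            v=np.array([map_coordinates(g,[(qq+n*t)[::-1] for t in s] and np.array([(qq+n*t)[::-1] for t in s]).T,order=1) for qq in q])
            v=cv2.GaussianBlur(v,(9,1),0); gr=-np.gradient(v,axis=1)
            i=gr.argmax(1); ok=gr.max(1)>1.5
            med=np.median(s[i][ok]) if ok.any() else 0
            for j in range(len(q)):
                if ok[j] and abs(s[i[j]]-med)<.7: S.append((P[j],q[j]+n*s[i[j]],n))
        PP=np.array([x[0] for x in S]);Q=np.array([x[1] for x in S]);N=np.array([x[2] for x in S])
        def res(p):
            r=((proj(cam,W(p,PP))-Q)*N).sum(1)
            if pts: r=np.r_[r,3*(proj(cam,W(p,pts[0]))-pts[1]).ravel()]
            return r
        f=least_squares(res,p,loss="soft_l1",f_scale=.3); p=f.x
    return p,len(S),np.abs(f.fun).mean()
E
python3 - <<'E'
from edge import *
im={n:np.load(f'pics/{n}.npy') for n in("scene","scene2","top","top2")}
def rect(x0,x1,y0,y1,z):return {"F":([x0,y0,z],[x0,y1,z]),"B":([x1,y0,z],[x1,y1,z]),"L":([x0,y1,z],[x1,y1,z]),"R":([x0,y0,z],[x1,y0,z])}
M=rect(-.102,.058,-.093,.093,.024)
m0=[.558,.015,-.077]
GT=([[-.0991,y,.1198] for y in(.058,0,-.058)],[[358.0,185.1],[380,187.4],[402.6,188.85]])
GS=(GT[0],[[339.5,173.5],[358.15,168.7],[375.7,163.8]])
print("mould scene edges",edgefit(im["scene"],"scene",[M[k] for k in"FL"],[.5557,.0159,-.078],[-.02,0,.024]))
print("mould scene+grips",edgefit(im["scene"],"scene",[M[k] for k in"FL"],[.5557,.0159,-.078],[-.02,0,.024],pts=GS))
for s in("FLB","FL","FLBR"):print("mould top",s,edgefit(im["top"],"top",[M[k] for k in s],m0,[-.02,0,.024]))
for z in(.1885,.1895):
    Lr=rect(-.045,.045,-.082,.082,z)
    print(z,"lid scene",edgefit(im["scene2"],"scene",[Lr[k] for k in"FBLR"],[.558,.015,-.075],[0,0,z]))
    print(z,"lid top",edgefit(im["top2"],"top",[([-.045,0,z],[-.045,.082,z]),Lr["L"]],[.558,.015,-.075],[0,0,z]))
    print("hole top pred",proj("top",W([.558,.015,-.075],[[0,.058,z]])),"seen 361.9,141.9")
E
```

```text
mould scene edges (array([ 0.5539,  0.0161, -0.0757]), 41, np.float64(0.13065731147299664))
mould scene+grips (array([ 0.5549,  0.0159, -0.0789]), 42, np.float64(0.2031936816934129))
mould top FLB (array([ 0.5595,  0.0117, -0.076 ]), 30, np.float64(0.22977461642588234))
mould top FL (array([ 0.5595,  0.0117, -0.076 ]), 30, np.float64(0.22977461642588234))
mould top FLBR (array([ 0.5595,  0.0117, -0.076 ]), 30, np.float64(0.22977461642588234))
0.1885 lid scene (array([ 0.5563,  0.0156, -0.0776]), 75, np.float64(0.1179434646100239))
0.1885 lid top (array([ 0.5599,  0.0166, -0.0613]), 26, np.float64(0.2056738106881915))
hole top pred [[362.4921 142.2582]] seen 361.9,141.9
0.1895 lid scene (array([ 0.5547,  0.0166, -0.0775]), 75, np.float64(0.10785685236678061))
0.1895 lid top (array([ 0.5596,  0.0167, -0.0615]), 26, np.float64(0.20847997865662732))
hole top pred [[362.522  142.1377]] seen 361.9,141.9
```

Lid and mould agree within about 1 mm in both cameras. I'll shift 0.8 mm and lower to just above the pins.

```bash
python3 -m creep '{"series":[[0,0,0,0,0.08,0.5,1.2],[0,0,0,0,0,1,1.2],[0,0,0,0,0,1.5,1.2],[0,0,0,0,0,1.5,1.2],[0,0,0,0,0,1.5,1.2],[0,0,0,0,0,1.5,1.2],[0,0,0,0,0,1.5,1.2],[0,0,0,0,0,1,1.2],[0,0,0,0,0,0.5,1.2],[0,0,0,0,0,0.3,1.2],[0,0,0,0,0,0,1.2],[0,0,0,0,0,0,1.2]]}'
python3 - <<'E'
from h import *
a=-.0777
T=np.array([[np.cos(a),np.sin(a),0],[np.sin(a),-np.cos(a),0],[0,0,-1.]])
go(np.r_[.5577,.0141,.09],T)
for c in("scene","top"): np.save(f'pics/{c}3.npy',np.mean([env.snapshot(c).astype(float) for _ in range(2)],0))
a=cv2.resize(np.load('pics/scene3.npy')[130:230,290:400],None,fx=3.6,fy=3.6);b=cv2.resize(np.load('pics/top3.npy')[110:210,325:435],None,fx=3.6,fy=3.6)
cv2.imwrite('pics/g3.png',np.hstack([a,b])[...,::-1].astype(np.uint8))
E
```

```text
clock: 10.78
eef_pos: [0.5592, 0.0136, 0.0918]
eef_rot: [[0.997, -0.073, 0.003], [-0.073, -0.997, 0.002], [0.003, -0.002, -1.0]]
contact_force: [0.3, 0.6, -2.7]
width: 0.0167
finger_force: 59.1
turn [-0.1  -0.18  0.24] shift after [-0.15 -0.04  0.18] shift now [-0.15 -0.04  0.18] F [ 0.3  0.6 -2.7] t 10.7833
```

View pics/g3.png

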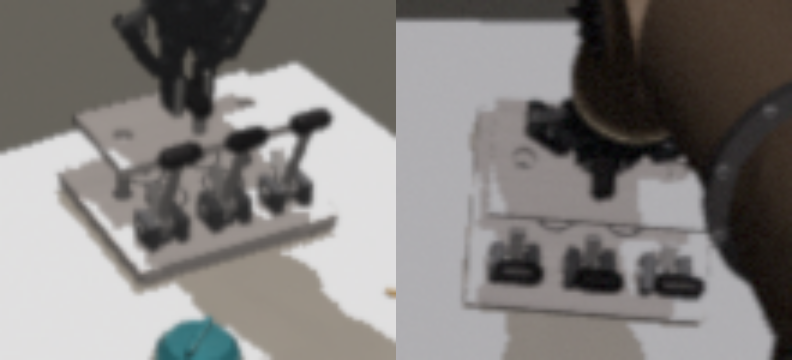

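```bash
python3 -m creep '{"series":[[0,0,0.2,-0.1,0,0.3,1.2],[0,0,0,0,0,0.3,1.2],[0,0,0,0,0,0.3,1.2],[0,0,0,0,0,0.3,1.2],[0,0,0,0,0,0,1.2]]}';python3 -m creep '{"series":[[0,0,0,0,0,0.3,1.2],[0,0,0,0,0,0.3,1.2],[0,0,0,0,0,0.3,1.2],[0,0,0,0,0,0,1.2]]}'
```

```text
clock: 11.4
eef_pos: [0.5573, 0.0135, 0.0785]
eef_rot: [[0.997, -0.077, 0.001], [-0.077, -0.997, 0.001], [0.001, -0.001, -1.0]]
contact_force: [0.6, 0.3, -4.4]
width: 0.017
finger_force: 59.2
clock: 11.73
eef_pos: [0.5574, 0.0136, 0.0696]
eef_rot: [[0.997, -0.077, 0.001], [-0.077, -0.997, 0.001], [0.001, -0.002, -1.0]]
contact_force: [1.0, -0.1, -3.5]
width: 0.0165
finger_force: 59.2
```

No contact force, and the lid is past the pin tapers. Continuing down.

```bash
python3 -m creep '{"series":[[0,0,0,0,0,0.4,1.2],[0,0,0,0,0,0.4,1.2],[0,0,0,0,0,0.4,1.2],[0,0,0,0,0,0.4,1.2],[0,0,0,0,0,0,1.2]]}';python3 -m creep '{"series":[[0,0,0,0,0,0.3,1.2],[0,0,0,0,0,0.2,1.2],[0,0,0,0,0,0.2,1.2],[0,0,0,0,0,0,1.2]]}'
```

```text
clock: 12.15
eef_pos: [0.5573, 0.0136, 0.0534]
eef_rot: [[0.997, -0.077, 0.001], [-0.077, -0.997, 0.001], [0.001, -0.001, -1.0]]
contact_force: [-0.2, -0.5, -3.3]
width: 0.0166
finger_force: 59.2
clock: 12.48
eef_pos: [0.5577, 0.0136, 0.047]
eef_rot: [[0.997, -0.077, 0.002], [-0.077, -0.997, 0.001], [0.002, -0.002, -1.0]]
contact_force: [0.2, 0.0, -3.8]
width: 0.0168
finger_force: 59.2
```

```bash
python3 -m creep '{"series":[[0,0,0,0,0,0.1,1.2],[0,0,0,0,0,0.1,1.2],[0,0,0,0,0,0,1.2]]}'
```

```text
clock: 12.73
eef_pos: [0.5579, 0.0136, 0.0453]
eef_rot: [[0.997, -0.077, 0.002], [-0.077, -0.997, 0.001], [0.002, -0.002, -1.0]]
contact_force: [-1.0, 0.2, -2.9]
width: 0.0167
finger_force: 59.2
```

```bash
python3 -m creep '{"series":[[0,0,0,0,0,0.1,1.2],[0,0,0,0,0,0.1,1.2],[0,0,0,0,0,0,1.2]]}';python3 -m creep '{"series":[[0,0,0,0,0,0.1,1.2],[0,0,0,0,0,0,1.2],[0,0,0,0,0,0,1.2]]}'
```

```text
clock: 12.98
eef_pos: [0.5578, 0.0136, 0.0432]
eef_rot: [[0.997, -0.077, 0.002], [-0.077, -0.997, 0.001], [0.002, -0.002, -1.0]]
contact_force: [-0.1, 0.3, -2.6]
width: 0.0171
finger_force: 59.2
clock: 13.23
eef_pos: [0.5579, 0.0137, 0.0423]
eef_rot: [[0.997, -0.077, 0.002], [-0.077, -0.997, 0.001], [0.002, -0.002, -1.0]]
contact_force: [-0.0, -0.5, -3.5]
width: 0.017
finger_force: 59.2
```

```bash
for i in 1 ; do python3 -m creep '{"series":[[0,0,0,0,0,0.1,1.2],[0,0,0,0,0,0,1.2]]}'|egrep 'pos|contact'; python3 -m creep '{"series":[[0,0,0,0,0,0.1,1.2],[0,0,0,0,0,0,1.2]]}'|egrep 'pos|contact';  done
```

```text
eef_pos: [0.5581, 0.0136, 0.042]
contact_force: [-1.7, -0.3, 4.1]
eef_pos: [0.5581, 0.0137, 0.0419]
contact_force: [-6.6, -1.7, 17.1]
```

The lid is bedded (17 N down). I'll ease up 1 mm and release part way, so the fingers stay clear of the pins.

```bash
python3 -m creep '{"series":[[0,0,0,0,0,-0.1,1.2],[0,0,0,0,0,0,2],[0,0,0,0,0,0,3],[0,0,0,0,0,0,4],[0,0,0,0,0,0,4],[0,0,0,0,0,0,4],[0,0,0,0,0,0,4]]}'
python3 -m creep '{"series":[[0,0,0,0,0,-0.5,4],[0,0,0,0,0,-1,4],[0,0,0,0,0,-2,4],[0,0,0,0,0,-3,4],[0,0,0,0,0,-3,4],[0,0,0,0,0,-3,4],[0,0,0,0,0,-3,4],[0,0,0,0,0,-1.5,4],[0,0,0,0,0,0,4]]}'
python3 - <<'E'
from edge import *
for c in("scene","top"): np.save(f'pics/{c}4.npy',np.mean([env.snapshot(c).astype(float) for _ in range(2)],0))
a=cv2.resize(np.load('pics/scene4.npy')[130:230,290:400],None,fx=3.6,fy=3.6);b=cv2.resize(np.load('pics/top4.npy')[110:210,325:435],None,fx=3.6,fy=3.6)
cv2.imwrite('pics/g4.png',np.hstack([a,b])[...,::-1].astype(np.uint8))
m=np.array([.5577,.0141,-.0777])
go(np.r_[W(m,[[-.135,0,0]])[0][:2],.116],np.array([[.997,-.0777,0],[-.0777,-.997,0],[0,0,-1]]))
E
```

```text
clock: 14.15
eef_pos: [0.558, 0.0137, 0.0413]
eef_rot: [[0.997, -0.077, 0.002], [-0.077, -0.997, 0.001], [0.002, -0.002, -1.0]]
contact_force: [-0.3, -0.1, -0.1]
width: 0.0399
finger_force: 0.0
clock: 14.9
eef_pos: [0.5597, 0.0137, 0.2165]
eef_rot: [[0.997, -0.077, 0.01], [-0.077, -0.997, 0.002], [0.01, -0.003, -1.0]]
contact_force: [0.5, -0.6, 0.5]
width: 0.0401
finger_force: 0.0
turn [-0.08 -0.06  0.05] shift after [-13.42  -0.09   9.47] shift now [-13.42  -0.09   9.46] F [ 0.2 -0.7 -0.8] t 15.1
```

View pics/g4.png

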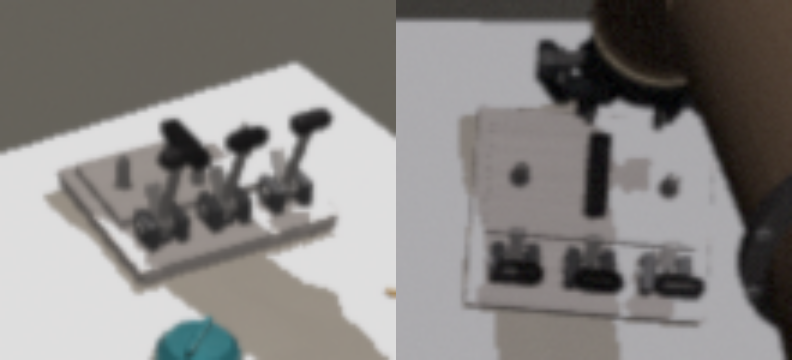

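The lid sits flat with both pins through its holes, at top crop (519,174) and (668,186). Now I'll shut the fingers and move behind the middle lever.

```bash
python3 -m creep '{"series":[[0,0,0,-2.5,0,0,0],[0,0,0,-3,0,0,0],[0,0,0,-3,0,0,0],[0,0,0,-3,0,0,0],[0,0,0,-2,-0.1,0,0],[0,0,0,0,0,2,0],[0,0,0,0,0,3,0],[0,0,0,0,0,3,0],[0,0,0,0,0,2,0],[0,0,0,0,0,0,0]]}' 40
python3 - <<'E'
from edge import *
m=np.array([.5577,.0141,-.0777])
go(np.r_[W(m,[[-.119,0,0]])[0][:2],.115],np.array([[.997,-.0777,0],[-.0777,-.997,0],[0,0,-1]]))
E
```

```text
clock: 15.93
eef_pos: [0.4198, 0.0244, 0.1072]
eef_rot: [[0.997, -0.077, -0.006], [-0.077, -0.997, 0.001], [-0.006, -0.0, -1.0]]
contact_force: [-1.4, -0.4, -0.5]
width: -0.0004
finger_force: 0.0
turn [-0.01  0.33  0.07] shift after [ 1.93 -0.04 -0.78] shift now [ 1.93 -0.04 -0.8 ] F [-1.4 -0.4 -0.5] t 15.9333
```

```bash
python3 -m creep '{"series":[[0,0.3,0,0,0,-0.8,0],[0,0,0,0.8,0,0,0],[0,0,0,0.8,0,0,0],[0,0,0,0,0,0,0]]}'|egrep 'clock|pos|contact'; for i in 1; do python3 -m creep '{"series":[[0,0,0,0.3,0,0,0],[0,0,0,0,0,0,0]]}'|egrep 'pos|contact'; python3 -m creep '{"series":[[0,0,0,0.3,0,0,0],[0,0,0,0,0,0,0]]}'|egrep 'pos|contact'; done
```

```text
clock: 16.27
eef_pos: [0.4423, 0.0238, 0.1208]
contact_force: [0.2, 0.5, 0.4]
eef_pos: [0.4427, 0.0235, 0.1197]
contact_force: [0.6, 0.7, -0.4]
eef_pos: [0.4451, 0.0232, 0.1193]
contact_force: [-1.8, 0.4, 1.9]
```

```bash
S='egrep pos|contact'; python3 -m creep '{"series":[[0,0,0,0.2,0,0.2,0],[0,0,0,0,0,0,0]]}'|$S; python3 -m creep '{"series":[[0,0,0,0.2,0,0,0],[0,0,0,0,0,0,0]]}'|$S
```

```text
eef_pos: [0.4468, 0.023, 0.1168]
contact_force: [-2.6, 0.2, 1.0]
eef_pos: [0.4485, 0.0229, 0.1169]
contact_force: [-4.5, -0.1, 2.4]
```

```bash
S='egrep pos|contact'; python3 -m creep '{"series":[[0,0,0,0.2,0,0,0],[0,0,0,0,0,0,0]]}'|$S; python3 -m creep '{"series":[[0,0,0,0.2,0,0,0],[0,0,0,0,0,0,0]]}'|$S
```

```text
eef_pos: [0.4499, 0.0227, 0.1169]
contact_force: [-6.4, 0.7, 4.1]
eef_pos: [0.4514, 0.0226, 0.1168]
contact_force: [-7.6, 1.1, 4.4]
```

```bash
S='egrep pos|contact'; python3 -m creep '{"series":[[0,0,0,0.2,0,0,0],[0,0,0,0,0,0,0]]}'|$S; python3 -m creep '{"series":[[0,0,0,0.2,0,0,0],[0,0,0,0,0,0,0]]}'|$S
```

```text
eef_pos: [0.4528, 0.0224, 0.1167]
contact_force: [-9.0, 0.4, 6.1]
eef_pos: [0.4543, 0.0222, 0.1166]
contact_force: [-11.0, 0.3, 6.6]
```

The force climbs steadily to 11 N, far above the 2 N of a free lever, so the middle one looks blocked. I'll back off and try the left one.

```bash
S='egrep pos|contact'; python3 -m creep '{"series":[[0,0,0,-1.5,0,0,0],[0,0,0,-1.5,0,0,0],[0,0,0,-0.5,-1.8,0,0],[0,0,0,0,-2,0,0],[0,0,0,0,-2,0,0],[0,0,0,0,0,0,0]]}'|$S
python3 - <<'E'
from edge import *
m=np.array([.5577,.0141,-.0777])
go(np.r_[W(m,[[-.121,.058,0]])[0][:2],.115],np.array([[.997,-.0777,0],[-.0777,-.997,0],[0,0,-1]]))
E
```

```text
eef_pos: [0.428, 0.0868, 0.1176]
contact_force: [1.1, 0.2, 1.0]
turn [-0.25 -0.58  0.27] shift after [1.39 0.45 0.26] shift now [1.39 0.45 0.27] F [1.1 0.2 1. ] t 18.1
```

```bash
S='egrep pos|contact'; python3 -m creep '{"series":[[0,-0.5,0,0.8,0.4,0.2,0],[0,0,0,0.6,0,0,0],[0,0,0,0,0,0,0]]}'|$S;  python3 -m creep '{"series":[[0,0,0,0.3,0,0,0],[0,0,0,0.2,0,0,0],[0,0,0,0,0,0,0]]}'|$S; python3 -m creep '{"series":[[0,0,0,0.2,0,0,0],[0,0,0,0.2,0,0,0],[0,0,0,0,0,0,0]]}'|$S; python3 -m creep '{"series":[[0,0,0,0.2,0,0,0],[0,0,0,0.2,0,0,0],[0,0,0,0,0,0,0]]}'|$S
```

```text
eef_pos: [0.4424, 0.0764, 0.1151]
contact_force: [-0.8, 0.3, 0.7]
eef_pos: [0.4458, 0.0769, 0.1152]
contact_force: [0.8, 0.1, 0.4]
eef_pos: [0.4491, 0.077, 0.1151]
contact_force: [-2.5, -0.8, 0.8]
eef_pos: [0.4527, 0.0768, 0.115]
contact_force: [-5.0, 0.1, 2.4]
```

```bash
S='egrep pos|contact'; python3 -m creep '{"series":[[0,0,0,0.2,-0.2,0,0],[0,0,0,0.2,-0.1,0,0],[0,0,0,0,0,0,0]]}'|$S; python3 -m creep '{"series":[[0,0,0,0.2,0,0,0],[0,0,0,0.2,0,0,0],[0,0,0,0,0,0,0]]}'|$S
```

```text
eef_pos: [0.4557, 0.0787, 0.1146]
contact_force: [-7.4, -1.0, 3.4]
eef_pos: [0.4588, 0.0788, 0.1146]
contact_force: [-11.1, -0.8, 7.0]
```

Same behaviour, so this one is blocked too. Now the right lever.

```bash
S='egrep pos|contact'; python3 -m creep '{"series":[[0,0,0,-1.7,0,0,0],[0,0,0,-1.7,0,0,0],[0,0,0,-0.3,2,0,0],[0,0,0,0,3,0,0],[0,0,0,0,3,0,0],[0,0,0,0,2.6,0,0],[0,0,0,0,0.7,0,0],[0,0,0,0,0,0,0]]}'|$S
python3 - <<'E'
from edge import *
m=np.array([.5577,.0141,-.0777])
go(np.r_[W(m,[[-.121,-.058,0]])[0][:2],.115],np.array([[.997,-.0777,0],[-.0777,-.997,0],[0,0,-1]]))
E
```

```text
eef_pos: [0.4163, -0.0328, 0.1152]
contact_force: [0.6, 0.6, -1.6]
turn [-0.06  0.01 -0.18] shift after [1.64 0.03 0.02] shift now [1.64 0.02 0.01] F [ 0.6  0.6 -1.6] t 20.2667
```

```bash
S='egrep pos|contact'; python3 -m creep '{"series":[[0,0,0,0.8,0,0,0],[0,0,0,0.8,0,0,0],[0,0,0,0,0,0,0]]}'|$S;  python3 -m creep '{"series":[[0,0,0,0.3,0,0,0],[0,0,0,0.3,0,0,0],[0,0,0,0,0,0,0]]}'|$S; python3 -m creep '{"series":[[0,0,0,0.2,0,0,0],[0,0,0,0.2,0,0,0],[0,0,0,0,0,0,0]]}'|$S; python3 -m creep '{"series":[[0,0,0,0.2,0,0,0],[0,0,0,0.2,0,0,0],[0,0,0,0,0,0,0]]}'|$S; python3 -m creep '{"series":[[0,0,0,0.2,0,0,0],[0,0,0,0.2,0,0,0],[0,0,0,0,0,0,0]]}'|$S
```

```text
eef_pos: [0.4347, -0.0305, 0.1153]
contact_force: [0.9, -0.0, 0.0]
eef_pos: [0.4383, -0.0318, 0.1149]
contact_force: [-0.0, 0.7, -0.2]
eef_pos: [0.4415, -0.0326, 0.1149]
contact_force: [-3.2, 1.0, 1.9]
eef_pos: [0.4463, -0.0331, 0.1151]
contact_force: [-2.6, -0.3, 1.2]
eef_pos: [0.4505, -0.0334, 0.1151]
contact_force: [-1.6, 0.4, 0.9]
```

It moves at a steady 2–3 N, so the right lever is free. I'll throw it along its arc.

```bash
S='egrep pos|contact'; python3 -m creep '{"series":[[0,0,0,0.65,0,-0.15,0],[0,0,0,0.65,0,-0.15,0],[0,0,0,0.5,0,0,0],[0,0,0,0.5,0,0,0],[0,0,0,0.5,0,0,0],[0,0,0,0.5,0,0,0]]}'|$S; python3 -m creep '{"series":[[0,0,0,0.5,0,0.15,0],[0,0,0,0.5,0,0.15,0],[0,0,0,0.5,0,0.2,0],[0,0,0,0.5,0,0.2,0],[0,0,0,0,0,0,0]]}'|$S
python3 - <<'E'
from edge import *
m=np.array([.5577,.0141,-.0777])
go(np.r_[W(m,[[-.0395,-.058,0]])[0][:2],.104],np.array([[.997,-.0777,0],[-.0777,-.997,0],[0,0,-1]]))
E
```

```text
eef_pos: [0.4833, -0.0358, 0.1178]
contact_force: [-3.4, 0.5, -1.8]
eef_pos: [0.5038, -0.0374, 0.1105]
contact_force: [0.5, 0.1, 0.2]
turn [-0.1   0.04  0.04] shift after [1.02 0.25 0.65] shift now [1.02 0.25 0.65] F [0.5 0.1 0.2] t 22.4333
```

```bash
S='egrep pos|contact'; python3 -m creep '{"series":[[0,0,0,0.5,0,0.3,0],[0,0,0,0.3,0,0.3,0],[0,0,0,0,0,0,0]]}'|$S; python3 -m creep '{"series":[[0,0,0,0.2,0,0,0],[0,0,0,0,0,0,0]]}'|$S; python3 -m creep '{"series":[[0,0,0,0.2,0,0,0],[0,0,0,0,0,0,0]]}'|$S;python3 -m creep '{"series":[[0,0,0,0.2,0,0,0],[0,0,0,0,0,0,0]]}'|$S
```

```text
eef_pos: [0.5112, -0.038, 0.1044]
contact_force: [0.5, -0.6, 0.3]
eef_pos: [0.5123, -0.0381, 0.1046]
contact_force: [-1.6, 0.1, -0.8]
eef_pos: [0.5142, -0.0383, 0.1047]
contact_force: [-2.0, 0.3, -1.6]
eef_pos: [0.5166, -0.0385, 0.1048]
contact_force: [-2.3, 0.2, -2.5]
```

```bash
S='egrep pos|contact'; python3 -m creep '{"series":[[0,0,0,0.2,0,0.1,0],[0,0,0,0,0,0,0]]}'|$S; python3 -m creep '{"series":[[0,0,0,0.2,0,0.1,0],[0,0,0,0,0,0,0]]}'|$S;python3 -m creep '{"series":[[0,0,0,0.2,0,0,0],[0,0,0,0,0,0,0]]}'|$S;python3 -m creep '{"series":[[0,0,0,0.2,0,0,0],[0,0,0,0,0,0,0]]}'|$S
```

```text
eef_pos: [0.5173, -0.0386, 0.1037]
contact_force: [-8.3, -0.3, 3.4]
eef_pos: [0.5175, -0.0385, 0.1024]
contact_force: [-13.4, 1.2, 8.5]
eef_pos: [0.5176, -0.0386, 0.1021]
contact_force: [-19.5, 1.5, 10.5]
eef_pos: [0.5177, -0.0386, 0.1018]
contact_force: [-25.3, 2.5, 15.7]
```

Hard stop reached, so it is home. Retreating to try the middle lever again.

```bash
S='egrep pos|contact'; python3 -m creep '{"series":[[0,0,0,-0.7,0,0,0],[0,0,0,-1.5,0,-0.5,0],[0,0,0,-3,0,-0.8,0],[0,0,0,-3,0,0,0],[0,0,0,-2,0,0,0],[0,0,0,0,-2,0,0],[0,0,0,0,-2.2,0,0],[0,0,0,0,-1.2,0,0],[0,0,0,0,0,0,0],[0,0,0,0,0,0,0]]}'|$S
python3 - <<'E'
from edge import *
m=np.array([.5577,.0141,-.0777])
go(np.r_[W(m,[[-.121,0,0]])[0][:2],.115],np.array([[.997,-.0777,0],[-.0777,-.997,0],[0,0,-1]]))
E
```

```text
eef_pos: [0.4282, 0.0231, 0.1166]
contact_force: [0.5, -1.1, 0.5]
turn [-0.12 -0.06  0.15] shift after [ 0.88 -0.1   0.16] shift now [ 0.88 -0.1   0.16] F [ 0.5 -1.1  0.5] t 24.6833
```

```bash
S='egrep pos|contact'; python3 -m creep '{"series":[[0,0,0,0.7,-0.1,0.1,0],[0,0,0,0.6,0,0,0],[0,0,0,0,0,0,0]]}'|$S;  python3 -m creep '{"series":[[0,0,0,0.3,0,0,0],[0,0,0,0.3,0,0,0],[0,0,0,0,0,0,0]]}'|$S; python3 -m creep '{"series":[[0,0,0,0.2,0,0,0],[0,0,0,0.2,0,0,0],[0,0,0,0,0,0,0]]}'|$S; python3 -m creep '{"series":[[0,0,0,0.2,0,0,0],[0,0,0,0.2,0,0,0],[0,0,0,0,0,0,0]]}'|$S; python3 -m creep '{"series":[[0,0,0,0.2,0,0,0],[0,0,0,0.2,0,0,0],[0,0,0,0,0,0,0]]}'|$S
```

```text
eef_pos: [0.4421, 0.0218, 0.1152]
contact_force: [0.3, 0.1, -0.5]
eef_pos: [0.4466, 0.0218, 0.115]
contact_force: [-0.3, 0.3, 0.4]
eef_pos: [0.4498, 0.0218, 0.115]
contact_force: [-2.4, 0.2, 1.2]
eef_pos: [0.4545, 0.0216, 0.1151]
contact_force: [-2.4, -0.4, 1.6]
eef_pos: [0.4586, 0.0212, 0.1151]
contact_force: [-1.8, -0.2, 0.5]
```

The middle lever is free now, so I'll throw it.

```bash
S='egrep pos|contact'; python3 -m creep '{"series":[[0,0,0,0.5,0,-0.15,0],[0,0,0,0.5,0,-0.15,0],[0,0,0,0.5,0,0,0],[0,0,0,0.5,0,0,0],[0,0,0,0.5,0,0,0],[0,0,0,0.5,0,0,0],[0,0,0,0,0,0,0]]}'|$S; python3 -m creep '{"series":[[0,0,0,0.5,0,0.15,0],[0,0,0,0.5,0,0.15,0],[0,0,0,0.5,0,0.2,0],[0,0,0,0.5,0,0.3,0],[0,0,0,0,0,0,0]]}'|$S;python3 -m creep '{"series":[[0,0,0,0.4,0,0.3,0],[0,0,0,0.3,0,0.2,0],[0,0,0,0,0,0,0]]}'|$S
python3 - <<'E'
from edge import *
m=np.array([.5577,.0141,-.0777])
go(np.r_[W(m,[[-.036,0,0]])[0][:2],.102],np.array([[.997,-.0777,0],[-.0777,-.997,0],[0,0,-1]]))
E
```

```text
eef_pos: [0.4893, 0.0188, 0.118]
contact_force: [0.7, -0.0, 0.4]
eef_pos: [0.509, 0.0173, 0.1095]
contact_force: [0.1, 1.3, 0.3]
eef_pos: [0.5153, 0.0168, 0.1045]
contact_force: [-0.9, -0.2, 0.9]
turn [-0.09  0.07  0.05] shift after [ 0.65 -0.06  0.25] shift now [ 0.65 -0.06  0.25] F [-0.9 -0.2  0.9] t 27.1833
```

```bash
S='egrep pos|contact'; python3 -m creep '{"series":[[0,0,0,0.3,0,0.1,0],[0,0,0,0.2,0,0.1,0],[0,0,0,0,0,0,0]]}'|$S; python3 -m creep '{"series":[[0,0,0,0.2,0,0,0],[0,0,0,0,0,0,0]]}'|$S;python3 -m creep '{"series":[[0,0,0,0.2,0,0,0],[0,0,0,0,0,0,0]]}'|$S;python3 -m creep '{"series":[[0,0,0,0.2,0,0,0],[0,0,0,0,0,0,0]]}'|$S
```

```text
eef_pos: [0.5196, 0.0165, 0.1025]
contact_force: [-1.9, 0.3, -1.0]
eef_pos: [0.5212, 0.0163, 0.1026]
contact_force: [-3.5, 0.7, -2.9]
eef_pos: [0.5214, 0.0162, 0.1025]
contact_force: [-10.1, 0.8, 3.8]
eef_pos: [0.5216, 0.0162, 0.1024]
contact_force: [-17.1, 1.4, 9.7]
```

The middle lever is home at its hard stop. Now the left lever.

```bash
S='egrep pos|contact'; python3 -m creep '{"series":[[0,0,0,-0.7,0,0,0],[0,0,0,-1.5,0,-0.5,0],[0,0,0,-3,0,-0.7,0],[0,0,0,-3,0,0,0],[0,0,0,-2,0,0,0],[0,0,0,0,-2,0,0],[0,0,0,0,-2.2,0,0],[0,0,0,0,-1.5,0,0],[0,0,0,1,0,0,0],[0,0,0,0.6,0,0,0],[0,0,0,0,0,0,0]]}'|$S
python3 - <<'E'
from edge import *
m=np.array([.5577,.0141,-.0777])
go(np.r_[W(m,[[-.112,0.058,0]])[0][:2],.115],np.array([[.997,-.0777,0],[-.0777,-.997,0],[0,0,-1]]))
E
```

```text
eef_pos: [0.4469, 0.079, 0.1156]
contact_force: [-0.3, 0.3, -0.4]
turn [-0.13 -0.09 -0.  ] shift after [ 0.35 -0.19  0.06] shift now [ 0.35 -0.19  0.07] F [-0.3  0.3 -0.4] t 28.85
```

```bash
S='egrep pos|contact'; python3 -m creep '{"series":[[0,0,0,0.3,-0.2,0,0],[0,0,0,0.3,0,0,0],[0,0,0,0,0,0,0]]}'|$S; python3 -m creep '{"series":[[0,0,0,0.2,0,0,0],[0,0,0,0.2,0,0,0],[0,0,0,0,0,0,0]]}'|$S; python3 -m creep '{"series":[[0,0,0,0.2,0,0,0],[0,0,0,0.2,0,0,0],[0,0,0,0,0,0,0]]}'|$S
python3 - <<'E'
from edge import *
m=np.array([.5577,.0141,-.0777])
go(np.r_[W(m,[[-.036,0.058,0]])[0][:2],.102],np.array([[.997,-.0777,0],[-.0777,-.997,0],[0,0,-1]]))
E
```

```text
eef_pos: [0.4511, 0.0805, 0.1152]
contact_force: [0.2, -0.4, 0.3]
eef_pos: [0.4546, 0.0804, 0.1151]
contact_force: [-1.5, -0.7, 0.9]
eef_pos: [0.459, 0.0803, 0.1152]
contact_force: [-0.8, -0.2, 1.1]
turn [-0.1   0.05  0.04] shift after [6.75 0.04 1.32] shift now [6.75 0.05 1.32] F [-0.8 -0.2  1.1] t 29.6
```

```bash
S='egrep pos|contact'; python3 -m creep '{"series":[[0,0,0,0.6,0,-0.15,0],[0,0,0,0.6,0,-0.15,0],[0,0,0,0.5,0,0,0],[0,0,0,0.5,0,0,0],[0,0,0,0.5,0,0,0],[0,0,0,0.5,0,0,0],[0,0,0,0,0,0,0]]}'|$S; python3 -m creep '{"series":[[0,0,0,0.5,0,0.15,0],[0,0,0,0.5,0,0.15,0],[0,0,0,0.5,0,0.2,0],[0,0,0,0.5,0,0.3,0],[0,0,0,0,0,0,0]]}'|$S;python3 -m creep '{"series":[[0,0,0,0.4,0,0.3,0],[0,0,0,0.4,0,0.2,0],[0,0,0,0.4,0,0.2,0],[0,0,0,0.3,0,0.1,0],[0,0,0,0,0,0,0]]}'|$S
```

```text
eef_pos: [0.4917, 0.0778, 0.118]
contact_force: [1.1, 0.3, 0.2]
eef_pos: [0.5115, 0.0762, 0.1096]
contact_force: [-0.2, 0.7, 0.6]
eef_pos: [0.5254, 0.0751, 0.1015]
contact_force: [-1.5, 0.6, -0.5]
```

```bash
S='egrep pos|contact'; python3 -m creep '{"series":[[0,0,0,0.2,0,0,0],[0,0,0,0,0,0,0]]}'|$S;python3 -m creep '{"series":[[0,0,0,0.2,0,0,0],[0,0,0,0,0,0,0]]}'|$S;python3 -m creep '{"series":[[0,0,0,0.2,0,0,0],[0,0,0,0,0,0,0]]}'|$S
```

```text
eef_pos: [0.5256, 0.0751, 0.1015]
contact_force: [-6.9, 1.7, 0.9]
eef_pos: [0.5257, 0.0751, 0.1014]
contact_force: [-12.5, 1.2, 6.2]
eef_pos: [0.5259, 0.0751, 0.1013]
contact_force: [-19.2, 1.2, 12.2]
```

The left lever is home. I'll retreat clear and look.

```bash
S='egrep pos|contact'; python3 -m creep '{"series":[[0,0,0,-0.7,0,0,0],[0,0,0,-1.5,0,-0.5,0],[0,0,0,-3,0,-0.7,0],[0,0,0,-2.5,0,-2,0],[0,0,0,-2,0,-3,0],[0,0,0,0,0,-3,0],[0,0,0,-2,0,-3,0],[0,0,0,-2,0,-2,0],[0,0,0,0,0,0,0],[0,0,0,0,0,0,0]]}'
python3 - <<'E'
from edge import *
a=cv2.resize(env.snapshot("scene")[130:260,170:400],None,fx=3.4,fy=3.4);b=cv2.resize(env.snapshot("top")[110:250,210:440],None,fx=3.4,fy=3.4)
cv2.imwrite('pics/g5.png',cv2.resize(np.vstack([a,b]),(510,599))[...,::-1].astype(np.uint8))
for c in("scene","top"):
    for th in("kitchen_timer","salt_shaker","tape_roll"): print(c,th,[(np.round(d["bbox"]).astype(int).tolist(),round(d["score"],2)) for d in env.boxes_of(th,c)][:2])
E
```

```text
clock: 32.35
eef_pos: [0.3958, 0.0853, 0.2457]
eef_rot: [[0.997, -0.076, 0.004], [-0.076, -0.997, 0.002], [0.004, -0.003, -1.0]]
contact_force: [0.4, -0.7, 0.1]
width: -0.0001
finger_force: 0.0
scene kitchen_timer [([332, 221, 360, 245], 0.71)]
scene salt_shaker [([251, 170, 267, 199], 0.7)]
scene tape_roll [([188, 201, 220, 229], 0.59)]
top kitchen_timer [([323, 221, 348, 250], 0.58)]
top salt_shaker [([290, 120, 298, 144], 0.81)]
top tape_roll [([219, 129, 252, 162], 0.94)]
```

View pics/g5.png

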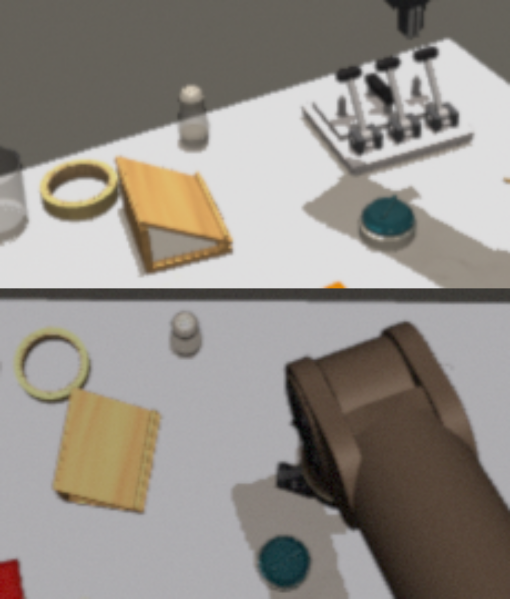

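All three levers have moved and the bystanders are in place. Last, a numeric check of the lever grips against full throw.

```bash
python3 - <<'E'
from edge import *
m=[.555,.0159,-.0785]
for v in(.8,.87,1.0):
    print(v,proj("scene",W(m,[[-.07+.085*np.sin(v-.35),y,.04+.085*np.cos(v-.35)] for y in(.058,0,-.058)])).round(1).tolist())
g=env.snapshot("scene").max(2)
n,lab,st,ce=cv2.connectedComponentsWithStats((g[140:200,310:390]<45).astype(np.uint8))
print([(np.round(ce[i]+[310,140],1).tolist(),st[i,2:].tolist()) for i in range(1,n) if st[i,4]>5])
E
```

```text
0.8 [[328.9, 163.0], [346.8, 158.4], [364.2, 153.9]]
0.87 [[328.0, 162.9], [345.9, 158.3], [363.2, 153.8]]
1.0 [[326.6, 163.1], [344.3, 158.6], [361.5, 154.1]]
[([351.6, 142.3], [4, 6, 22]), ([361.5, 154.2], [8, 5, 25]), ([344.7, 158.5], [8, 4, 23]), ([326.9, 163.2], [9, 5, 27]), ([341.1, 170.1], [11, 13, 67]), ([366.0, 185.9], [3, 3, 7]), ([349.0, 190.7], [3, 3, 7]), ([331.1, 195.7], [3, 3, 7])]
```

All three grips sit at the 1.0 rad position. Handing in.

```bash
python3 -c "
from rig import env
print(env.job_done())"
```

```text
the job is handed in; nothing more can be done
None
```

The lid lies flat on the bed over both pins, all three levers are fully home (thrown right, middle, left), the timer, salt shaker and tape roll are where they were, and the job was handed in at about 32 s; no verdict came back.

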